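# Rerack the dropper bottles in reverse order

## Robot

A 6-joint arm with a two-finger parallel gripper is mounted at the origin on a cart in front of the work surface, level with it; the furniture and walls round the work are solid. World frame = base frame: x ahead of the robot, y to its left, z up, the work surface at z = 0. Lengths are in m, angles in rad, forces in N, time in s.
With the tool pointing down it reaches from about 0.3 to 0.825 m from the base axis. Payload 5.4 kg.
Tool frame: the origin (TCP) lies at the very end of the fingers, on their centre line; the grasp point (between the pads) lies 19 mm behind it; z points along the fingers, y is the direction in which the jaws open and shut (so a half turn about z gives the same grasp; the last joint's range is limited). The gripper opens to 92 mm and grips with 3 to 60 N. Pads are 20 mm wide; open, the fingers measure 128 mm over their backs; the gripper's body (75 mm by 189 mm) begins 69 mm behind the grasp point.
Start: joints at [1.052, 0.158, 1.597, -0, 1.386, -0.21], TCP at [0.175, 0.548, 0.215] pointing down, gripper open.
Joint ranges: [-2.91, 2.91], [-0.94, 2.29], [0.18, 2.7], [-1.29, 4.43], [0.17, 2.64], [-3, 3]. Speed limits (rad/s): [2.57, 2.57, 3.14, 3.14, 3.14, 3.14].

## Interface

Orientations are given as a rotation vector (axis times angle).
In Python, from plant import robot gives the robot as it stands.
- The arm moves only by the tool carry_out, never from a script. Its argument "commands" is a list of rows, each a list of 3 entries, a list of its own where there are three numbers: the finger opening in cm, from 0 to 9.19, then the shift along the world's x, y, z in cm, then the turn, a rotation vector about the world's x, y, z in degrees. A call has 1 to 20 rows; each row shifts and turns the pose as measured when the row begins; what a row does not reach is not made up. A row lasts 1/12 s, in which the tool goes at most 41.7 mm and 7.16 degrees, less where a joint would pass 70% of its speed; a pose out of reach is approached as far as the arm can. A call with a gripper value outside its range is refused whole. The fingers move at their own pace and stop on an object; "squeeze" is the grip in N (left out, the last holds). Time passes only in rows, so rows that do not move let the fingers close. It gives the time, the measured TCP pose, the force and the opening at its end, in the units of the state.
- robot.observe(): the state, without advancing time (a new reading comes with each control period).
- robot.capture(name): name is "side" or "top"; returns (picture, depth): 384x512x3 uint8, red, green, blue; 384x512 float32, m along the optical axis (not along the pixel's ray), 0 where there is no reading.
- robot.camera_params(name): a dict with "vertical_fov" (degrees; the focal length in pixels is half the picture's height over the tangent of half this angle, whatever the lens; pixels are square), "cx", "cy" (the principal point, pixels), "extrinsics" (4x4, takes a point from camera to world coordinates). Camera axes: x right, y down, z forward; pixel columns grow to the right and rows downward; lengths in m; the calibration is good to about 2 mm. A picture is of the moment at which its call begins. camera_params takes no time and is no camera call.
- robot.finish_job(): hands the job in, once; it reports no verdict.
The state is a dict: "time": time; "joints": joint angles; "qd": joint speeds; "effort": joint torques, N m; "eef_pos": TCP position; "ee_rot": TCP orientation; "wrist_force": force on the tool from outside, world axes, zero at the start; "wrist_torque": the same for the moment, N m; "finger_gap": opening from 0.0 (shut) to 1.0 (fully open).
Only numpy, scipy, OpenCV 4.12 (cv2) and the standard library are available. Lean on these libraries where they do the work, as an engineer would, in place of code of your own. Each camera call takes 0.05 s, during which the arm holds its last target. There are 200 camera calls.

## Task

Move the four dropper bottles from the grey rack into the empty white rack in reverse order, one per pocket: the bottle that now stands nearest the yellow end of the grey rack goes into the white rack's pocket farthest from its yellow end, and so on, so that the last one in the grey rack comes to stand nearest the white rack's yellow end. Leave every bottle standing upright on the floor of its pocket, and do not knock any bottle over on the way.

Things in the scene. Friction and masses are not known exactly. Their poses are not given: they have to be found in the camera images.
- bottle_red: loose upright dropper bottle with white body, red nozzle cap and red band, 30 g. Body 22 mm in diameter from 0 to about 33 mm height (grip it there from any side, above the 6 mm deep pocket), then a narrower nozzle cap 14 mm across, 62 mm high in all. Origin: centre of its underside, z up the bottle.
- bottle_white: loose upright dropper bottle with white body, white nozzle cap and dark band, 30 g. Body 22 mm in diameter from 0 to about 33 mm height (grip it there from any side, above the 6 mm deep pocket), then a narrower nozzle cap 14 mm across, 62 mm high in all. Origin: centre of its underside, z up the bottle.
- bottle_blue: loose upright dropper bottle with white body, blue nozzle cap and blue band, 30 g. Body 22 mm in diameter from 0 to about 33 mm height (grip it there from any side, above the 6 mm deep pocket), then a narrower nozzle cap 14 mm across, 62 mm high in all. Origin: centre of its underside, z up the bottle.
- bottle_green: loose upright dropper bottle with white body, green nozzle cap and green band, 30 g. Body 22 mm in diameter from 0 to about 33 mm height (grip it there from any side, above the 6 mm deep pocket), then a narrower nozzle cap 14 mm across, 62 mm high in all. Origin: centre of its underside, z up the bottle.
- label_red: flat red disc, 16 mm across, 2 mm thick, fixed on the grey rack's ledge, 35 mm to the rack's -x side of the bottle with the red cap as it stands at the start; it stays there and shows which pocket that bottle came from. Origin: centre of its underside.
- label_white: flat white disc, 16 mm across, 2 mm thick, fixed on the grey rack's ledge, 35 mm to the rack's -x side of the bottle with the white cap as it stands at the start; it stays there and shows which pocket that bottle came from. Origin: centre of its underside.
- label_blue: flat blue disc, 16 mm across, 2 mm thick, fixed on the grey rack's ledge, 35 mm to the rack's -x side of the bottle with the blue cap as it stands at the start; it stays there and shows which pocket that bottle came from. Origin: centre of its underside.
- label_green: flat green disc, 16 mm across, 2 mm thick, fixed on the grey rack's ledge, 35 mm to the rack's -x side of the bottle with the green cap as it stands at the start; it stays there and shows which pocket that bottle came from. Origin: centre of its underside.
- old_rack: Grey plastic rack, fixed, any yaw. Four dark-floored 40 x 40 mm pockets in a row along its y, centres at x = 0, y = -69, -23, 23, 69 mm; floor 5 mm, wall tops 11 mm above the worktop, walls 6 mm thick. 11 mm high ledge on the -x side to x = -48 mm; +x side ends at 26 mm. Yellow end piece, 13 mm high, at its +y end (y = 95 to 117 mm); -y end plain. Origin: worktop level, mid row. Full at first.
- new_rack: White plastic rack, fixed, any yaw. Four dark-floored 40 x 40 mm pockets in a row along its y, centres at x = 0, y = -69, -23, 23, 69 mm; floor 5 mm, wall tops 11 mm above the worktop, walls 6 mm thick. 11 mm high ledge on the -x side to x = -48 mm; +x side ends at 26 mm. Yellow end piece, 13 mm high, at its +y end (y = 95 to 117 mm); -y end plain. Origin: worktop level, mid row. Empty at first.
Mind the look-alikes: they are no part of the job. What is shaped like the bottle_white but pink is not meant.

How it is judged:
By the outcome, as a careful person would: the job done as asked, in the order asked, and still so for the second after the job is handed in, with the robot touching nothing.
It also fails if it takes over 104 s, if anything falls off the work surface, if the arm or the gripper's body presses on something with over 40 N, if the wrist force passes 120 N, or if a joint passes its speed limit or range.

## Working session

There is one attempt and no reset: what is moved stays moved. The work goes in short steps, Python scripts to look and compute and a tool call to move; the robot and the scene stay as the last step left them, time stands still between calls to the robot, and variables do not carry over. Pictures are saved under pics/ and viewed, about 12 in all and at most 16, crops included, and the job is handed in when it is done.

Besides the shell and the picture viewer there is one more tool, called after "Request:" as name(argument=value, ...) on one line, values as JSON. carry_out: Moves the arm, as the interface text tells. Its arguments: {"type":"object","properties":{"commands":{"type":"array"},"squeeze":{"type":"number"}},"required":["commands"]}

```bash
ls; mkdir -p pics; python3 - <<'E'
from plant import robot
import cv2, numpy as np
print(robot.observe())
for n in("top","side"):
    p,d=robot.capture(n); np.savez(f"pics/{n}0.npz",p=p,d=d)
    cv2.imwrite(f"pics/{n}0.png",cv2.resize(p[:,:,::-1],(800,600),interpolation=cv2.INTER_CUBIC))
    c=robot.camera_params(n);print(n,c)
E
```

```text
pics
{'time': 0.0, 'joints': array([ 1.05191950e+00,  1.59054590e-01,  1.59821504e+00, -6.73124285e-06,
        1.38618542e+00, -2.10099188e-01]), 'qd': array([-1.33705610e-03,  3.11847181e-04,  1.86640020e-03, -1.61211557e-03,
       -6.19015172e-05, -7.26872913e-04]), 'effort': array([ 8.22059083e-04, -3.85567689e+01, -3.22108948e+01,  7.01916777e-02,
        3.78660019e-02, -1.70506737e-04]), 'eef_pos': array([0.1744474 , 0.54724971, 0.21362442]), 'ee_rot': array([-4.82998982e-01, -3.10357485e+00,  2.73639428e-03]), 'wrist_force': array([-1.03654559,  0.13866267, -0.24962269]), 'wrist_torque': array([-0.01700496, -0.0135991 , -0.03718799]), 'finger_gap': 1.00024466723349}
top {'vertical_fov': 46.05970766015922, 'cx': 256.90552235759844, 'cy': 195.42619469821378, 'extrinsics': array([[-0.02634256, -0.98972666,  0.14052478,  0.39537751],
       [-0.99940406,  0.02293762, -0.02579534, -0.02712376],
       [ 0.02230703, -0.14112055, -0.98974107,  1.16515475],
       [ 0.        ,  0.        ,  0.        ,  1.        ]])}
side {'vertical_fov': 56.421264082697675, 'cx': 261.1193237987951, 'cy': 194.27295899226607, 'extrinsics': array([[ 0.91965703, -0.23140159,  0.31730782,  0.31680727],
       [-0.39213593, -0.58521755,  0.70975336, -0.62936056],
       [ 0.02145605, -0.77715747, -0.62894031,  0.57303388],
       [ 0.        ,  0.        ,  0.        ,  1.        ]])}
```

View pics/top0.png

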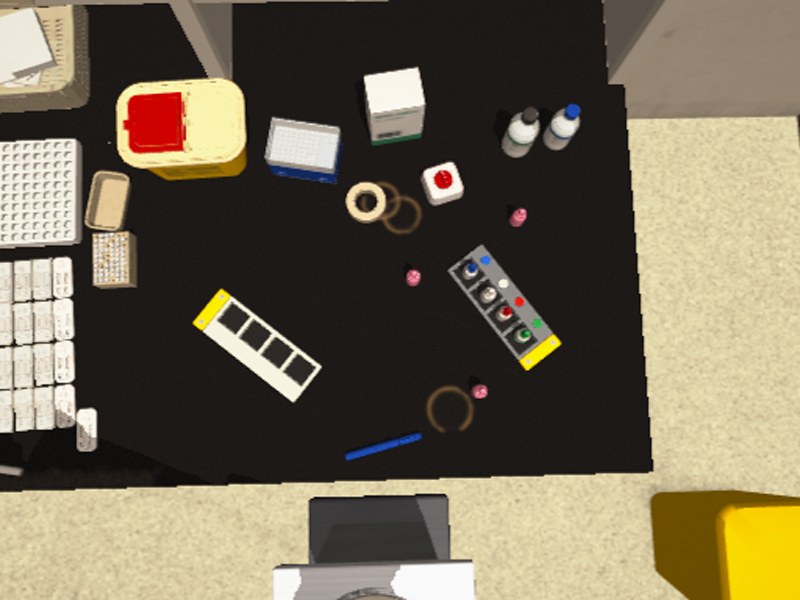

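View pics/side0.png

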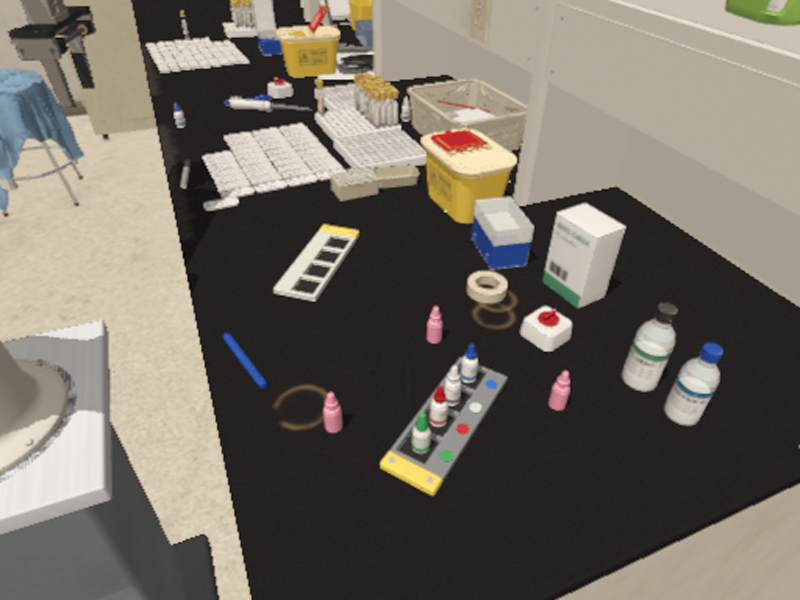

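The top view (800x600) shows the grey rack at about (505,305). From its yellow end (540,352) the bottles run green (524,335), red (505,313), white (488,294), blue (471,270), each with its label to the right. The empty white rack is at (257,345) with its yellow end at (210,308).

Things that could be mistaken for the bottles, all rejected:
- Pink bottles at (413,277), (518,216) and (480,391).
- Large bottles at (520,132) and (562,127).
- White/red box at (442,183).

Next I measure the labels and caps, and the white rack's pockets, in both views.

```bash
cat > h.py <<'E'
import cv2, numpy as np
from plant import robot
def cam(n):
    c=robot.camera_params(n); f=192/np.tan(np.radians(c["vertical_fov"]/2)); return f,c["cx"],c["cy"],np.array(c["extrinsics"])
def ray(n,uv):
    f,cx,cy,E=cam(n); d=E[:3,:3]@np.array([(uv[0]-cx)/f,(uv[1]-cy)/f,1.]); return E[:3,3],d
def plane(n,uv,z):
    o,d=ray(n,uv); return o+d*(z-o[2])/d[2]
def tri(a,b):   # top uv, side uv -> point, miss distance
    o1,d1=ray("top",a);o2,d2=ray("side",b)
    s=np.linalg.lstsq(np.c_[d1,-d2],o2-o1,rcond=None)[0]
    p,q=o1+s[0]*d1,o2+s[1]*d2; return (p+q)/2,np.linalg.norm(p-q)
def blobs(m,lo,hi):
    n,l,s,c=cv2.connectedComponentsWithStats(m.astype(np.uint8),connectivity=4)
    return [(c[i].round(1),s[i,4]) for i in range(1,n) if lo<=s[i,4]<=hi]
E
python3 - <<'E'
from h import *
# rough boxes in native px of the racks
box={"top":((285,155,362,240),(120,183,208,260)),"side":((240,215,330,318),(172,142,232,194))}
for n in box:
    p=np.load(f"pics/{n}0.npz")["p"]; hsv=cv2.cvtColor(p,cv2.COLOR_RGB2HSV); H,S,V=[hsv[...,i].astype(int) for i in range(3)]
    x0,y0,x1,y1=box[n][0]; R=np.zeros(H.shape,bool); R[y0:y1,x0:x1]=1
    sat=(S>120)&(V>70)&R
    print(n)
    for k,m in dict(red=sat&((H<8)|(H>172)),green=sat&(H>45)&(H<85),blue=sat&(H>98)&(H<130),yellow=sat&(H>20)&(H<35)).items(): print(k,blobs(m,8,400))
    print("white",blobs((S<40)&(V>165)&R,8,400))
    x0,y0,x1,y1=box[n][1]; R[:]=0; R[y0:y1,x0:x1]=1
    lit=(V>110)&R
    print("pockets",[(b,a) for b,a in blobs(~lit&R,40,700)])
    # whole-rack outline
    c=max(cv2.findContours(cv2.morphologyEx(lit.astype(np.uint8),cv2.MORPH_OPEN,np.ones((2,2))),0,2)[0],key=cv2.contourArea)
    print("rect",cv2.boxPoints(cv2.minAreaRect(c)).round(1).tolist())
for n,b in (("top",(280,150,365,240)),("side",(235,212,335,320))):
    p=np.load(f"pics/{n}0.npz")["p"][b[1]:b[3],b[0]:b[2],::-1]; cv2.imwrite(f"pics/{n}_crop.png",cv2.resize(p,None,fx=5,fy=5,interpolation=2))
E
python3 -c "
import cv2,numpy as np
a=cv2.imread('pics/top_crop.png');b=cv2.imread('pics/side_crop.png')
h=max(a.shape[0],b.shape[0]);o=np.zeros((h,a.shape[1]+b.shape[1],3),np.uint8);o[:a.shape[0],:a.shape[1]]=a;o[:b.shape[0],a.shape[1]:]=b
cv2.imwrite('pics/crop.png',cv2.resize(o,None,fx=.85,fy=.85))"
```

```text
top
red [(array([331.7, 192.6]), np.int32(29)), (array([324.1, 198.6]), np.int32(31))]
green [(array([343.5, 206.5]), np.int32(24)), (array([336.1, 213.2]), np.int32(18))]
blue [(array([310.5, 166. ]), np.int32(26)), (array([301.9, 171. ]), np.int32(24))]
yellow [(array([345.4, 225.1]), np.int32(248))]
white [(array([302.3, 175.1]), np.int32(10)), (array([322. , 180.9]), np.int32(34)), (array([313. , 189.2]), np.int32(12))]
pockets [(array([149.3, 203.4]), np.int32(203)), (array([163.3, 214.3]), np.int32(210)), (array([177.2, 225.1]), np.int32(210)), (array([191.4, 236.2]), np.int32(209))]
rect [[123.30000305175781, 207.39999389648438], [141.6999969482422, 184.0], [206.89999389648438, 235.1999969482422], [188.5, 258.70001220703125]]
side
red [(array([281.1, 252.3]), np.int32(55)), (array([295.7, 274. ]), np.int32(40))]
green [(array([269.7, 269.7]), np.int32(59)), (array([285.1, 291.1]), np.int32(35))]
blue [(array([301. , 224.5]), np.int32(53)), (array([314. , 245.5]), np.int32(28))]
yellow []
white [(array([299.5, 234.1]), np.int32(93)), (array([289.1, 245. ]), np.int32(154)), (array([298.2, 243.6]), np.int32(8)), (array([280.4, 261.7]), np.int32(108)), (array([303.8, 260. ]), np.int32(49)), (array([268.5, 279.9]), np.int32(100))]
pockets [(array([215.5, 155. ]), np.int32(61)), (array([209.6, 163.7]), np.int32(67)), (array([202.9, 172.8]), np.int32(80)), (array([195.6, 182.7]), np.int32(93))]
rect [[174.10000610351562, 186.6999969482422], [209.89999389648438, 134.3000030517578], [231.89999389648438, 149.3000030517578], [196.10000610351562, 201.6999969482422]]
```

View pics/crop.png

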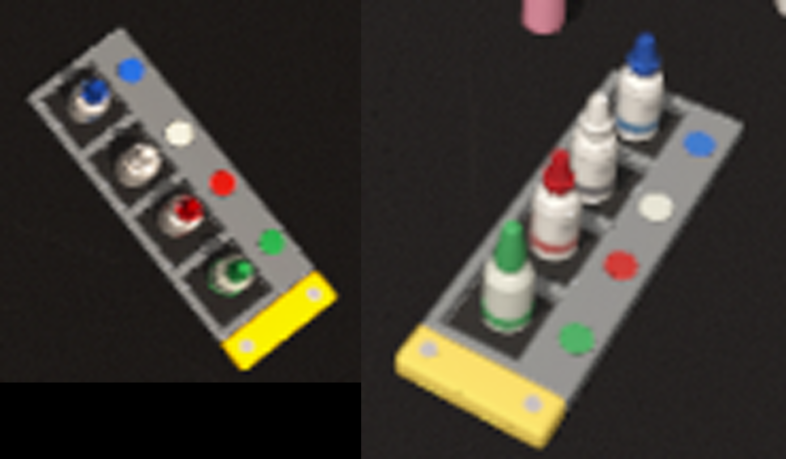

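The crop confirms the choice: green, red, white, blue from the yellow end, with labels beside them, and pink only outside the rack. Now the positions.

```bash
python3 - <<'E'
from h import *
np.set_printoptions(precision=4,suppress=True)
L={"green":((343.5,206.5),(285.1,291.1)),"red":((331.7,192.6),(295.7,274.)),"white":((322.,180.9),(303.8,260.)),"blue":((310.5,166.),(314.,245.5))}
C={"green":((336.1,213.2),(269.7,269.7)),"red":((324.1,198.6),(281.1,252.3)),"blue":((301.9,171.),(301.,224.5))}
P=[]
for k,(a,b) in L.items():
    t,m=tri(a,b); pt,ps=plane("top",a,.013),plane("side",b,.013); P.append((pt+ps)[:2]/2); print("label",k,t,m,pt[:2],ps[:2])
for k,(a,b) in C.items(): print("cap",k,*tri(a,b), "side-floor-base")
P=np.array(P); d=P[0]-P[3]; y=d/np.linalg.norm(d); x=np.array([y[1],-y[0]]); print("old y",y,"yaw",np.degrees(np.arctan2(x[1],x[0])))
for k,p in zip(L,P): print("bottle",k,p+.035*x)
N=[((149.3,203.4),(215.5,155.)),((163.3,214.3),(209.6,163.7)),((177.2,225.1),(202.9,172.8)),((191.4,236.2),(195.6,182.7))]
Q=[]
for a,b in N:
    t,m=tri(a,b); pt,ps=plane("top",a,.006),plane("side",b,.006); Q.append(pt[:2]); print("pocket",t,m,pt[:2],ps[:2])
Q=np.array(Q); d=Q[0]-Q[3]; print(np.linalg.norm(d)); y=d/np.linalg.norm(d); print("new yaw",np.degrees(np.arctan2(-y[0],y[1])))
R=[(123.3,207.4),(141.7,184.),(206.9,235.2),(188.5,258.7)]; R=np.array([plane("top",r,.011)[:2] for r in R]); print(R,np.linalg.norm(R[0]-R[1]),np.linalg.norm(R[1]-R[2]))
from scipy.spatial.transform import Rotation as T
print(T.from_rotvec(robot.observe()["ee_rot"]).as_matrix())
E
```

```text
label green [ 0.5259 -0.2796  0.0156] 0.0026978011149398607 [ 0.5249 -0.2798] [ 0.5283 -0.2783]
label red [ 0.5629 -0.2512  0.0147] 0.0027308997357336495 [ 0.5619 -0.251 ] [ 0.5651 -0.2503]
label white [ 0.5938 -0.2271  0.0165] 0.002519301104296959 [ 0.5931 -0.2272] [ 0.5968 -0.2248]
label blue [ 0.6338 -0.1991  0.015 ] 0.0020446637943711448 [ 0.6332 -0.199 ] [ 0.636  -0.1977]
cap green [ 0.5054 -0.2517  0.0549] 0.0029552208457784613 side-floor-base
cap red [ 0.5422 -0.2232  0.057 ] 0.0026534022765232895 side-floor-base
cap blue [ 0.6129 -0.1706  0.0583] 0.002820125983337028 side-floor-base
old y [-0.8012 -0.5984] yaw 126.75547965131906
bottle green [ 0.5057 -0.251 ]
bottle red [ 0.5425 -0.2226]
bottle white [ 0.574 -0.198]
bottle blue [ 0.6137 -0.1703]
pocket [0.5469 0.2186 0.0108] 0.003807014397423841 [0.5457 0.22  ] [0.5508 0.2257]
pocket [0.5183 0.1829 0.0102] 0.004322003266659642 [0.5166 0.1841] [0.522  0.1888]
pocket [0.4895 0.1477 0.0103] 0.003620865554605023 [0.488  0.1486] [0.4926 0.1534]
pocket [0.4601 0.1118 0.0105] 0.0031266556322718042 [0.4588 0.1126] [0.4628 0.1175]
0.1381891105441592
new yaw -38.95968121101163
[[0.5363 0.285 ]
 [0.5958 0.2388]
 [0.46   0.0727]
 [0.4021 0.1196]] 0.07537982520909133 0.21457895871468954
[[-0.9527  0.3039 -0.0009]
 [ 0.3039  0.9527 -0.0014]
 [ 0.0004 -0.0016 -1.    ]]
```

The label rays and cap triangulation agree to about 1 mm, and heights match the description. Going to above green, turning the jaws across the row.

Request:
carry_out(commands=[[4.0,[1.5,-3.6,0],[0,0,-6.2]],[4.0,[1.5,-3.6,0],[0,0,-6.2]],[4.0,[1.5,-3.6,0],[0,0,-6.2]],[4.0,[1.5,-3.6,0],[0,0,-6.2]],[4.0,[1.5,-3.6,0],[0,0,-6.2]],[4.0,[1.5,-3.6,0],[0,0,-6.2]],[4.0,[1.5,-3.6,0],[0,0,-6.2]],[4.0,[1.5,-3.6,0],[0,0,-6.2]],[4.0,[1.5,-3.6,0],[0,0,-6.2]],[4.0,[1.5,-3.6,0],[0,0,-6.2]],[4.0,[1.5,-3.6,0],[0,0,-6.2]],[4.0,[1.5,-3.6,0],[0,0,-6.2]],[4.0,[1.5,-3.6,0],[0,0,-6.2]],[4.0,[1.5,-3.6,0],[0,0,-6.2]],[4.0,[1.5,-3.6,0],[0,0,-6.2]],[4.0,[1.5,-3.6,0],[0,0,-6.2]],[4.0,[1.5,-3.6,0],[0,0,-6.2]],[4.0,[1.5,-3.6,0],[0,0,-6.2]],[4.0,[1.5,-3.6,0],[0,0,-6.2]],[4.0,[1.5,-3.6,0],[0,0,-6.2]]], squeeze=12)

```text
time: 1.77
eef_pos: [0.4715, -0.2046, 0.2044]
ee_rot: [-3.006, -0.884, -0.001]
wrist_force: [0.6, 0.1, 0.6]
finger_gap: 0.434
```

```bash
cat > st.py <<'E'
from h import *
import sys
from scipy.spatial.transform import Rotation as T
o=robot.observe(); M=T.from_rotvec(o["ee_rot"]).as_matrix(); p=o["eef_pos"]
print("t %.2f"%o["time"],"tcp cm",(p*100).round(2),"jawyaw %.1f"%np.degrees(np.arctan2(M[1,1],M[0,1])),"tilt(zx,zy) %.2f %.2f"%tuple(np.degrees(M[:2,2])),"F",o["wrist_force"].round(1),"gap cm %.2f"%(o["finger_gap"]*9.2))
if len(sys.argv)>3:
    x,y,w=map(float,sys.argv[1:4]); print("go cm",x-p[0]*100,y-p[1]*100,"turn",w-np.degrees(np.arctan2(M[1,1],M[0,1])))
E
python3 st.py 50.55 -25.15 -53.2
```

```text
t 1.77 tcp cm [ 47.15 -20.46  20.44] jawyaw -57.2 tilt(zx,zy) -0.10 0.48 F [0.6 0.1 0.6] gap cm 3.99
go cm 3.3990161048889505 -4.692554850071396 turn 4.011933705879493
```

Request:
carry_out(commands=[[4.0,[1.1,-1.6,0],[0,0,1.3]],[4.0,[1.1,-1.6,0],[0,0,1.3]],[4.0,[1.1,-1.5,0],[0,0,1.3]],[4.0,[0,0,-3],[0,0,0]],[4.0,[0,0,-3],[0,0,0]],[4.0,[0,0,-3],[0,0,0]],[4.0,[0,0,0],[0,0,0]],[4.0,[0,0,0],[0,0,0]]])

```text
time: 2.43
eef_pos: [0.5062, -0.2639, 0.1091]
ee_rot: [-2.981, -0.967, 0.001]
wrist_force: [-0.0, -0.5, 1.6]
finger_gap: 0.438
```

```bash
python3 st.py 50.55 -25.15 -53.2
```

```text
t 2.43 tcp cm [ 50.62 -26.39  10.91] jawyaw -54.1 tilt(zx,zy) -0.16 0.38 F [-0.  -0.5  1.6] gap cm 4.03
go cm -0.06609316444419733 1.2389860058768747 turn 0.8546946039520833
```

Request:
carry_out(commands=[[4.0,[-0.05,1.2,0],[0,0,0.9]],[4.0,[0,0,0],[0,0,0]],[4.0,[0,0,0],[0,0,0]]])

```text
time: 2.68
eef_pos: [0.5065, -0.2511, 0.1123]
ee_rot: [-2.975, -0.994, -0.001]
wrist_force: [0.1, -0.2, -0.2]
finger_gap: 0.436
```

```bash
python3 st.py 50.55 -25.15 -53.2; cat > pic.py <<'E'
from h import *
import sys
k=sys.argv[1]; o=[]
for n,b in (("top",(280,150,365,240)),("side",(235,200,335,320))) if sys.argv[2]=="old" else (("top",(110,170,220,270)),("side",(160,100,260,215))):
    p,d=robot.capture(n); np.savez(f"pics/{n}{k}.npz",p=p)
    o.append(cv2.resize(p[b[1]:b[3],b[0]:b[2],::-1],(390,480),interpolation=2))
cv2.imwrite(f"pics/{k}.png",np.hstack(o))
E
python3 pic.py a1 old
```

```text
t 2.68 tcp cm [ 50.65 -25.11  11.23] jawyaw -53.0 tilt(zx,zy) -0.05 0.30 F [ 0.1 -0.2 -0.2] gap cm 4.02
go cm -0.09956617110682231 -0.04490947463015971 turn -0.1567492086523785
```

View pics/a1.png

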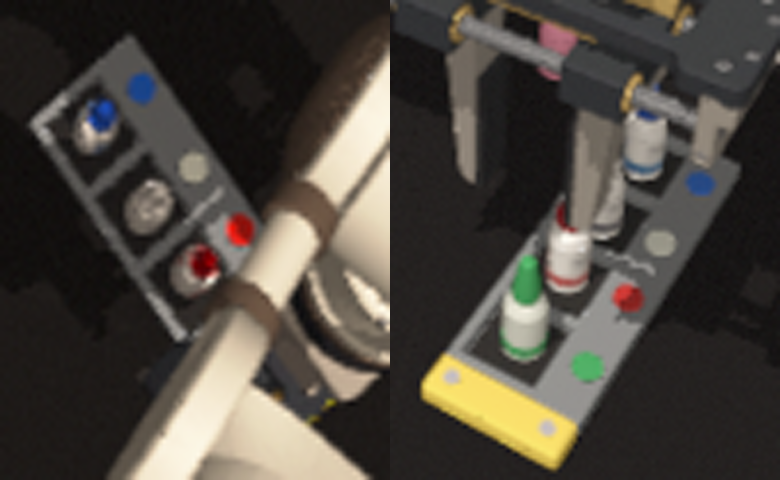

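Side crop: the open jaws straddle the green bottle at (527,300), across the row, with no other bottle in their way. Descending.

Request:
carry_out(commands=[[4.0,[-0.1,0,-2.2],[0,0,0]],[4.0,[0,0,-2.2],[0,0,0]],[4.0,[0,0,-2.2],[0,0,0]],[4.0,[0,0,-1],[0,0,0]],[4.0,[0,0,0],[0,0,0]],[4.0,[0,0,0],[0,0,0]]])

```text
time: 3.28
eef_pos: [0.5107, -0.255, 0.0422]
ee_rot: [2.971, 0.994, 0.015]
wrist_force: [-0.5, -0.4, 0.1]
finger_gap: 0.434
```

```bash
python3 st.py 50.55 -25.15 -53.2
```

```text
t 3.28 tcp cm [ 51.07 -25.5    4.22] jawyaw -53.0 tilt(zx,zy) 0.68 -0.29 F [-0.5 -0.4  0.1] gap cm 4.00
go cm -0.5198999219104152 0.34529102695385916 turn -0.18770356318302817
```

Request:
carry_out(commands=[[4.0,[-0.5,0.35,-0.4],[0.3,0.7,0]],[4.0,[0,0,-1.0],[0,0,0]],[4.0,[0,0,-0.8],[0,0,0]],[4.0,[0,0,-0.1],[0,0,0]],[4.0,[0,0,0],[0,0,0]]])

```text
time: 3.7
eef_pos: [0.5079, -0.2532, 0.0217]
ee_rot: [2.974, 0.995, 0.004]
wrist_force: [0.2, 0.0, -0.1]
finger_gap: 0.434
```

```bash
python3 st.py 50.55 -25.15 -53.2
```

```text
t 3.70 tcp cm [ 50.79 -25.32   2.17] jawyaw -53.0 tilt(zx,zy) 0.24 -0.23 F [ 0.2  0.  -0.1] gap cm 4.00
go cm -0.2381074600163018 0.16569064797264588 turn -0.1983758714577064
```

Request:
carry_out(commands=[[4.0,[-0.2,0.15,-0.55],[0.2,0.2,0]],[4.0,[0,0,0],[0,0,0]],[4.0,[0,0,0],[0,0,0]],[1.5,[0,0,0],[0,0,0]],[1.5,[0,0,0],[0,0,0]],[1.5,[0,0,0],[0,0,0]],[1.5,[0,0,0],[0,0,0]],[1.5,[0,0,0],[0,0,0]],[1.5,[0,0,0],[0,0,0]]])

```text
time: 4.45
eef_pos: [0.5062, -0.252, 0.0163]
ee_rot: [2.978, 0.996, 0.002]
wrist_force: [0.3, -0.5, 0.3]
finger_gap: 0.235
```

```bash
python3 st.py 50.55 -25.15 -53.2
```

```text
t 4.45 tcp cm [ 50.62 -25.2    1.63] jawyaw -53.0 tilt(zx,zy) 0.08 -0.06 F [ 0.3 -0.5  0.3] gap cm 2.16
go cm -0.07168930584329303 0.047327685901141336 turn -0.19600622038834103
```

Gripped (2.16 cm opening). Lift, then carry to the white rack's far pocket.

Request:
carry_out(commands=[[1.5,[0,0,1],[0,0,0]],[1.5,[0,0,2],[0,0,0]],[1.5,[0,0,2.5],[0,0,0]],[1.5,[0,0,2.5],[0,0,0]],[1.5,[0,0,2],[0,0,0]],[1.5,[0,0,1],[0,0,0]],[1.5,[-0.4,2,0],[0,0,1]],[1.5,[-0.5,3.2,0],[0,0,1.3]],[1.5,[-0.5,3.2,0],[0,0,1.3]],[1.5,[-0.5,3.2,0],[0,0,1.3]],[1.5,[-0.5,3.2,0],[0,0,1.3]],[1.5,[-0.5,3.2,0],[0,0,1.3]],[1.5,[-0.5,3.2,0],[0,0,1.3]],[1.5,[-0.5,3.2,0],[0,0,1.3]],[1.5,[-0.5,3.2,0],[0,0,1.3]],[1.5,[-0.3,3,0],[0,0,1.3]],[1.5,[0,2,0],[0,0,1]],[1.5,[0,1,0],[0,0,0.5]],[1.5,[0,0,0],[0,0,0]],[1.5,[0,0,0],[0,0,0]]])

```text
time: 6.12
eef_pos: [0.4525, 0.0977, 0.1388]
ee_rot: [2.822, 1.368, 0.01]
wrist_force: [0.4, -0.4, 0.2]
finger_gap: 0.23
```

```bash
python3 st.py 46.0 11.3 -39
```

```text
t 6.12 tcp cm [45.25  9.77 13.88] jawyaw -38.3 tilt(zx,zy) 0.48 -0.15 F [ 0.4 -0.4  0.2] gap cm 2.11
go cm 0.7540740457669841 1.5339500323382076 turn -0.7259524701605642
```

Request:
carry_out(commands=[[1.5,[0.75,1.5,0],[0.15,0.5,-0.7]],[1.5,[0,0,-2],[0,0,0]],[1.5,[0,0,-2.5],[0,0,0]],[1.5,[0,0,-2],[0,0,0]],[1.5,[0,0,-1],[0,0,0]],[1.5,[0,0,0],[0,0,0]],[1.5,[0,0,0],[0,0,0]]])

```text
time: 6.7
eef_pos: [0.463, 0.1072, 0.0635]
ee_rot: [2.838, 1.339, 0.004]
wrist_force: [0.1, -0.0, -0.1]
finger_gap: 0.234
```

```bash
python3 st.py 46.0 11.3 -39; python3 pic.py a2 new
```

```text
t 6.70 tcp cm [46.3  10.72  6.35] jawyaw -39.5 tilt(zx,zy) 0.23 -0.12 F [ 0.1 -0.  -0.1] gap cm 2.16
go cm -0.30337375172891257 0.5753969600602193 turn 0.4767593428306256
```

View pics/a2.png

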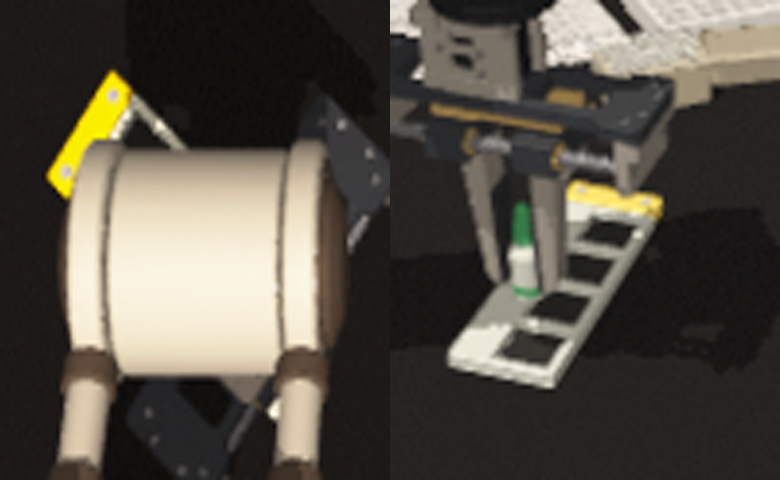

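Side crop: the green bottle hangs upright at (525,255) in the jaws, over the far pocket (535,348). Lowering with a small correction.

Request:
carry_out(commands=[[1.5,[-0.3,0.55,0],[0.1,0.2,0.4]],[1.5,[0,0,-1.5],[0,0,0]],[1.5,[0,0,-1.3],[0,0,0]],[1.5,[0,0,-0.5],[0,0,0]],[1.5,[0,0,0],[0,0,0]],[1.5,[0,0,0],[0,0,0]]])

```text
time: 7.3
eef_pos: [0.4656, 0.1142, 0.0371]
ee_rot: [2.83, 1.35, 0.021]
wrist_force: [-1.1, 0.3, -0.4]
finger_gap: 0.233
```

```bash
python3 st.py 46.0 11.3 -39
```

```text
t 7.30 tcp cm [46.56 11.42  3.71] jawyaw -39.0 tilt(zx,zy) 0.82 0.03 F [-1.1  0.3 -0.4] gap cm 2.14
go cm -0.5648815792405273 -0.12406624633154983 turn -0.017963658918283443
```

Request:
carry_out(commands=[[1.5,[-0.55,-0.1,0],[0,0.8,0]],[1.5,[0,0,0],[0,0,0]],[1.5,[-0.1,0,-0.9],[0,0.2,0]],[1.5,[-0.1,0,-0.7],[0,0.1,0]],[1.5,[0,0,0],[0,0,0]],[1.5,[0,0,0],[0,0,0]]])

```text
time: 7.8
eef_pos: [0.4594, 0.1134, 0.0225]
ee_rot: [-2.834, -1.353, 0.002]
wrist_force: [0.6, 0.3, 0.2]
finger_gap: 0.234
```

```bash
python3 st.py 46.0 11.3 -39
```

```text
t 7.80 tcp cm [45.94 11.34  2.25] jawyaw -39.0 tilt(zx,zy) -0.11 0.03 F [0.6 0.3 0.2] gap cm 2.16
go cm 0.05518409535383029 -0.035804800117540836 turn -0.044097316648809226
```

Down the last 5 mm, then check before releasing.

Request:
carry_out(commands=[[1.5,[0,0,-0.5],[0,0,0]],[1.5,[0,0,0],[0,0,0]],[1.5,[0,0,-0.05],[0,0,0]],[1.5,[0,0,0],[0,0,0]]])

```text
time: 8.13
eef_pos: [0.4593, 0.1133, 0.0161]
ee_rot: [-2.834, -1.353, 0.003]
wrist_force: [0.7, 0.2, -0.1]
finger_gap: 0.235
```

```bash
python3 st.py 46.0 11.3 -39
```

```text
t 8.13 tcp cm [45.93 11.33  1.61] jawyaw -39.0 tilt(zx,zy) -0.15 0.03 F [ 0.7  0.2 -0.1] gap cm 2.16
go cm 0.07079901506548225 -0.030513306759127445 turn -0.035395881518205385
```

Request:
carry_out(commands=[[4.0,[0,0,0],[0,0,0]],[4.0,[0,0,0],[0,0,0]],[4.0,[0,0,0],[0,0,0]],[4.0,[0,0,1],[0,0,0]],[4.0,[0,0,2],[0,0,0]],[4.0,[0,0,2.5],[0,0,0]],[4.0,[0,0,2.5],[0,0,0]],[4.0,[0,0,1],[0,0,0]],[4.0,[0,0,0],[0,0,0]]])

```text
time: 8.88
eef_pos: [0.4578, 0.1134, 0.1126]
ee_rot: [-2.833, -1.353, 0.005]
wrist_force: [0.4, 0.4, 0.2]
finger_gap: 0.435
```

```bash
python3 st.py 54.25 -22.3 -53.2; python3 pic.py a3 new
```

```text
t 8.88 tcp cm [45.78 11.34 11.26] jawyaw -39.0 tilt(zx,zy) -0.23 0.03 F [0.4 0.4 0.2] gap cm 4.01
go cm 8.473011846637107 -33.6377741346606 turn -14.24043035972877
```

View pics/a3.png

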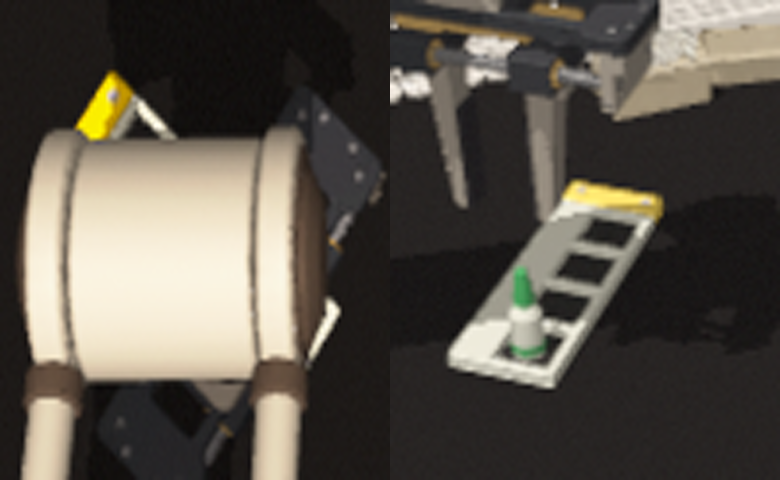

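Green stands upright in the far pocket at (527,345), a few mm towards the ledge side. I will shift later targets 2 mm in x and -1 mm in y. Back for red.

Request:
carry_out(commands=[[4.0,[0.4,-2,0],[0,0,-1]],[4.0,[0.8,-3,0],[0,0,-1.3]],[4.0,[0.8,-3.1,0],[0,0,-1.3]],[4.0,[0.8,-3.1,0],[0,0,-1.3]],[4.0,[0.8,-3.1,0],[0,0,-1.3]],[4.0,[0.8,-3.1,0],[0,0,-1.3]],[4.0,[0.8,-3.1,0],[0,0,-1.3]],[4.0,[0.8,-3.1,0],[0,0,-1.3]],[4.0,[0.8,-3.1,0],[0,0,-1.3]],[4.0,[0.6,-2.5,0],[0,0,-1.3]],[4.0,[0.4,-1.5,0],[0,0,-1]],[4.0,[0,-0.5,0],[0,0,0]],[4.0,[0,0,0],[0,0,0]],[4.0,[0,0,0],[0,0,0]]])

```text
time: 10.15
eef_pos: [0.5224, -0.2083, 0.0912]
ee_rot: [-2.952, -0.983, 0.042]
wrist_force: [-0.2, 1.4, -0.0]
finger_gap: 0.438
```

```bash
python3 st.py 54.25 -22.3 -53.2
```

```text
t 10.15 tcp cm [ 52.24 -20.83   9.12] jawyaw -53.2 tilt(zx,zy) -2.00 1.11 F [-0.2  1.4 -0. ] gap cm 4.03
go cm 2.0081665359477867 -1.466149289875034 turn -0.027050770348900244
```

Request:
carry_out(commands=[[4.0,[1.9,-1.4,0.5],[-1.1,-2.0,0]],[4.0,[0,0,0],[0,0,0]],[4.0,[0,0,0],[0,0,0]]])

```text
time: 10.4
eef_pos: [0.5395, -0.2176, 0.0938]
ee_rot: [-2.973, -0.997, 0.005]
wrist_force: [0.1, -0.8, 0.7]
finger_gap: 0.432
```

```bash
python3 st.py 54.25 -22.3 -53.2
```

```text
t 10.40 tcp cm [ 53.95 -21.76   9.38] jawyaw -52.9 tilt(zx,zy) -0.26 0.24 F [ 0.1 -0.8  0.7] gap cm 3.97
go cm 0.3043696404973062 -0.5380992501919799 turn -0.2763314884188901
```

Request:
carry_out(commands=[[4.0,[0.3,-0.5,0],[-0.2,-0.2,-0.3]],[4.0,[-0.1,0.1,-1.8],[0,0.2,0]],[4.0,[-0.1,0.1,-2],[0.1,0.2,0]],[4.0,[-0.1,0.1,-1.3],[0.1,0.2,0]],[4.0,[0,0,0],[0,0,0]],[4.0,[0,0,0],[0,0,0]]])

```text
time: 10.9
eef_pos: [0.538, -0.2149, 0.0412]
ee_rot: [-2.969, -0.994, 0.019]
wrist_force: [0.8, -0.5, 0.9]
finger_gap: 0.435
```

```bash
python3 st.py 54.25 -22.3 -53.2
```

```text
t 10.90 tcp cm [ 53.8  -21.49   4.12] jawyaw -53.0 tilt(zx,zy) -0.85 0.34 F [ 0.8 -0.5  0.9] gap cm 4.00
go cm 0.4498804582890088 -0.8120910013361389 turn -0.2331069429515864
```

Request:
carry_out(commands=[[4.0,[0.45,-0.8,0],[-0.3,-0.8,-0.2]],[4.0,[0,0,0],[0,0,0]],[4.0,[0,0,0],[0,0,0]]])

```text
time: 11.15
eef_pos: [0.5435, -0.2237, 0.0428]
ee_rot: [2.979, 0.993, 0.002]
wrist_force: [-0.6, -0.3, -0.8]
finger_gap: 0.435
```

```bash
python3 st.py 54.25 -22.3 -53.2; python3 pic.py a4 old
```

```text
t 11.15 tcp cm [ 54.35 -22.37   4.28] jawyaw -53.1 tilt(zx,zy) 0.10 -0.03 F [-0.6 -0.3 -0.8] gap cm 4.00
go cm -0.10224196218024417 0.06792734065087203 turn -0.051806068860742016
```

View pics/a4.png

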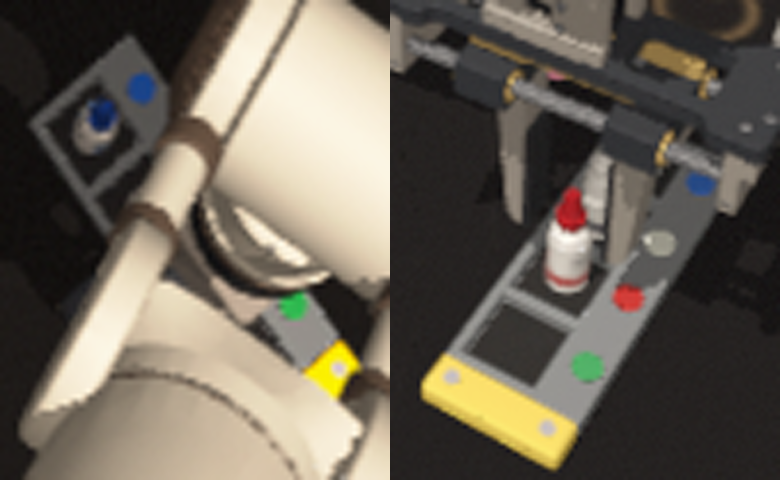

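Red (568,250) stands upright centred between the fingers, with white and blue behind it undisturbed. Final descent in two small steps and close.

Request:
carry_out(commands=[[4.0,[-0.1,0,-0.9],[0,0,0]],[4.0,[0,0,-0.5],[0,0,0]],[4.0,[0,0,0],[0,0,0]],[4.0,[0,0,0],[0,0,0]],[4.0,[0,0,0],[0,0,0]]])

```text
time: 11.67
eef_pos: [0.5429, -0.2241, 0.0282]
ee_rot: [2.978, 0.992, 0.004]
wrist_force: [-0.2, -1.2, 0.1]
finger_gap: 0.432
```

```bash
python3 st.py 54.25 -22.3 -53.2
```

```text
t 11.67 tcp cm [ 54.29 -22.41   2.82] jawyaw -53.2 tilt(zx,zy) 0.18 -0.09 F [-0.2 -1.2  0.1] gap cm 3.97
go cm -0.03955343305411674 0.11487960809346731 turn -0.03933797971162534
```

Request:
carry_out(commands=[[4.0,[-0.05,0.1,-0.7],[0.1,0.2,0]],[4.0,[0,0,0],[0,0,0]],[4.0,[0,0,-0.5],[0,0,0]],[4.0,[0,0,0],[0,0,0]],[4.0,[0,0,0],[0,0,0]],[1.5,[0,0,0],[0,0,0]],[1.5,[0,0,0],[0,0,0]],[1.5,[0,0,0],[0,0,0]],[1.5,[0,0,0],[0,0,0]],[1.5,[0,0,0],[0,0,0]],[1.5,[0,0,0],[0,0,0]]])

```text
time: 12.58
eef_pos: [0.5424, -0.2229, 0.0149]
ee_rot: [-2.98, -0.993, 0.001]
wrist_force: [-0.5, 0.2, -0.0]
finger_gap: 0.235
```

```bash
python3 st.py 54.25 -22.3 -53.2
```

```text
t 12.58 tcp cm [ 54.24 -22.29   1.49] jawyaw -53.1 tilt(zx,zy) -0.05 0.02 F [-0.5  0.2 -0. ] gap cm 2.17
go cm 0.006524275523744905 -0.0091714018237532 turn -0.05158668604966721
```

Request:
carry_out(commands=[[1.5,[0,0,1],[0,0,0]],[1.5,[0,0,2],[0,0,0]],[1.5,[0,0,2.5],[0,0,0]],[1.5,[0,0,2.5],[0,0,0]],[1.5,[0,0,2],[0,0,0]],[1.5,[0,0,1],[0,0,0]],[1.5,[-0.4,2,0],[0,0,1]],[1.5,[-0.45,3.3,0],[0,0,1.3]],[1.5,[-0.45,3.3,0],[0,0,1.3]],[1.5,[-0.45,3.3,0],[0,0,1.3]],[1.5,[-0.45,3.3,0],[0,0,1.3]],[1.5,[-0.45,3.3,0],[0,0,1.3]],[1.5,[-0.45,3.3,0],[0,0,1.3]],[1.5,[-0.45,3.3,0],[0,0,1.3]],[1.5,[-0.45,3.3,0],[0,0,1.3]],[1.5,[-0.3,3.3,0],[0,0,1.3]],[1.5,[0,2.5,0],[0,0,0.9]],[1.5,[0,1.2,0],[0,0,0]],[1.5,[0,0,0],[0,0,0]],[1.5,[0,0,0],[0,0,0]]])

```text
time: 14.25
eef_pos: [0.4927, 0.1453, 0.1377]
ee_rot: [2.833, 1.35, 0.007]
wrist_force: [0.5, 0.6, 0.2]
finger_gap: 0.237
```

```bash
python3 st.py 49.15 14.8 -39
```

```text
t 14.25 tcp cm [49.27 14.53 13.77] jawyaw -39.0 tilt(zx,zy) 0.34 -0.09 F [0.5 0.6 0.2] gap cm 2.18
go cm -0.12098888461842705 0.267126380998274 turn 0.04998624243302885
```

Request:
carry_out(commands=[[1.5,[-0.1,0.25,-1],[0.1,0.3,0]],[1.5,[-0.05,0,-2],[0,0.1,0]],[1.5,[-0.05,0,-2],[0,0.1,0]],[1.5,[-0.05,0,-2],[0,0.1,0]],[1.5,[-0.05,0,-2],[0,0.1,0]],[1.5,[0,0,-1],[0,0,0]],[1.5,[0,0,0],[0,0,0]],[1.5,[0,0,0],[0,0,0]]])

```text
time: 14.92
eef_pos: [0.49, 0.1402, 0.0315]
ee_rot: [-2.842, -1.335, 0.011]
wrist_force: [0.8, -0.4, -0.5]
finger_gap: 0.233
```

```bash
python3 st.py 49.15 14.8 -39
```

```text
t 14.92 tcp cm [49.   14.02  3.15] jawyaw -39.7 tilt(zx,zy) -0.41 -0.06 F [ 0.8 -0.4 -0.5] gap cm 2.14
go cm 0.14692358926327387 0.7819918316295507 turn 0.6699026667069745
```

Request:
carry_out(commands=[[1.5,[0.15,0.75,0],[0.1,-0.4,0.6]],[1.5,[0,0,0],[0,0,0]],[1.5,[0,0,0],[0,0,0]],[1.5,[0,0,-0.7],[0,0,0]],[1.5,[0,0,0],[0,0,0]],[1.5,[0,0,-0.4],[0,0,0]],[1.5,[0,0,0],[0,0,0]],[1.5,[0,0,0],[0,0,0]]])

```text
time: 15.58
eef_pos: [0.496, 0.1483, 0.0243]
ee_rot: [2.833, 1.35, 0.015]
wrist_force: [0.5, 0.5, 0.4]
finger_gap: 0.233
```

```bash
python3 st.py 49.15 14.8 -39
```

```text
t 15.58 tcp cm [49.6  14.83  2.43] jawyaw -39.0 tilt(zx,zy) 0.56 0.08 F [0.5 0.5 0.4] gap cm 2.14
go cm -0.4457556056856262 -0.028535443913650482 turn 0.040300582307317256
```

Request:
carry_out(commands=[[1.5,[-0.35,0,-0.2],[-0.1,0.5,0]],[1.5,[0,0,0],[0,0,0]],[1.5,[0,0,-0.5],[0,0,0]],[1.5,[0,0,0],[0,0,0]],[1.5,[0,0,0],[0,0,0]]])

```text
time: 16.0
eef_pos: [0.4919, 0.1483, 0.0165]
ee_rot: [2.836, 1.351, -0.001]
wrist_force: [-0.3, 0.6, -0.5]
finger_gap: 0.234
```

```bash
python3 st.py 49.15 14.8 -39
```

```text
t 16.00 tcp cm [49.19 14.83  1.65] jawyaw -39.0 tilt(zx,zy) -0.01 -0.03 F [-0.3  0.6 -0.5] gap cm 2.15
go cm -0.043298676796752034 -0.025249913342335617 turn 0.03898013279038537
```

Request:
carry_out(commands=[[1.5,[0,0,-0.13],[0,0,0]],[1.5,[0,0,0],[0,0,0]],[4.0,[0,0,0],[0,0,0]],[4.0,[0,0,0],[0,0,0]],[4.0,[0,0,0],[0,0,0]],[4.0,[0,0,1],[0,0,0]],[4.0,[0,0,2],[0,0,0]],[4.0,[0,0,2.5],[0,0,0]],[4.0,[0,0,2.5],[0,0,0]],[4.0,[0,0,1],[0,0,0]],[4.0,[0,0,0],[0,0,0]]])

```text
time: 16.92
eef_pos: [0.4905, 0.1481, 0.1108]
ee_rot: [-2.836, -1.351, 0.003]
wrist_force: [-0.5, -1.1, 0.2]
finger_gap: 0.435
```

Request:
carry_out(commands=[[4.0,[0.5,-2,0],[0,0,-1]],[4.0,[0.95,-3.2,0.15],[-0.1,-0.2,-1.3]],[4.0,[0.95,-3.3,0.15],[-0.1,-0.2,-1.3]],[4.0,[0.95,-3.3,0.15],[-0.1,-0.2,-1.3]],[4.0,[0.95,-3.3,0.15],[-0.1,-0.2,-1.3]],[4.0,[0.95,-3.3,0.15],[-0.1,-0.2,-1.3]],[4.0,[0.95,-3.3,0.15],[-0.1,-0.2,-1.3]],[4.0,[0.95,-3.3,0.15],[-0.1,-0.2,-1.3]],[4.0,[0.95,-3.3,0.15],[-0.1,-0.2,-1.3]],[4.0,[0.7,-2.8,0.15],[-0.1,-0.2,-1.3]],[4.0,[0.5,-1.8,0.1],[-0.1,-0.2,-1]],[4.0,[0,-0.8,0],[0,0,0]],[4.0,[0,0,0],[0,0,0]],[4.0,[0,0,0],[0,0,0]]])

```text
time: 18.08
eef_pos: [0.5786, -0.2026, 0.1131]
ee_rot: [2.961, 0.985, 0.024]
wrist_force: [-0.2, 0.7, -0.3]
finger_gap: 0.441
```

```bash
python3 st.py 57.35 -19.85 -53.2
```

```text
t 18.08 tcp cm [ 57.86 -20.26  11.31] jawyaw -53.2 tilt(zx,zy) 1.21 -0.87 F [-0.2  0.7 -0.3] gap cm 4.06
go cm -0.5087109611731009 0.4095083388249101 turn 0.02092914729430362
```

Request:
carry_out(commands=[[4.0,[-0.5,0.4,0],[0.9,1.2,0]],[4.0,[0,0,0],[0,0,0]],[4.0,[0,0,-1.5],[0,0,0]],[4.0,[0,0,-1.7],[0,0,0]],[4.0,[0,0,-1.5],[0,0,0]],[4.0,[0,0,-1],[0,0,0]],[4.0,[0,0,0],[0,0,0]],[4.0,[0,0,0],[0,0,0]]])

```text
time: 18.75
eef_pos: [0.5724, -0.1879, 0.0525]
ee_rot: [-2.972, -1.008, 0.0]
wrist_force: [0.3, 0.0, 0.5]
finger_gap: 0.434
```

```bash
python3 st.py 57.35 -19.85 -53.2
```

```text
t 18.75 tcp cm [ 57.24 -18.79   5.25] jawyaw -52.5 tilt(zx,zy) -0.07 0.17 F [0.3 0.  0.5] gap cm 3.99
go cm 0.10900957707896453 -1.0598928863633184 turn -0.6825355900347887
```

Request:
carry_out(commands=[[4.0,[0.1,-1.05,0],[-0.2,0,-0.7]],[4.0,[0,0,0],[0,0,0]],[4.0,[0,0,0],[0,0,0]],[4.0,[0,0,0],[0,0,0]]])

```text
time: 19.08
eef_pos: [0.5751, -0.1996, 0.0552]
ee_rot: [2.978, 0.99, 0.002]
wrist_force: [0.4, 0.3, -0.0]
finger_gap: 0.437
```

```bash
python3 st.py 57.35 -19.85 -53.2
```

```text
t 19.08 tcp cm [ 57.51 -19.96   5.52] jawyaw -53.2 tilt(zx,zy) 0.14 -0.17 F [ 0.4  0.3 -0. ] gap cm 4.02
go cm -0.15788402280129077 0.10940768454825545 turn 0.023590071554203007
```

Request:
carry_out(commands=[[4.0,[-0.15,0.1,-0.8],[0.2,0.1,0]],[4.0,[0,0,0],[0,0,0]],[4.0,[0,0,-0.8],[0,0,0]],[4.0,[0,0,0],[0,0,0]],[4.0,[0,0,-0.8],[0,0,0]],[4.0,[0,0,0],[0,0,0]],[4.0,[0,0,-0.8],[0,0,0]],[4.0,[0,0,0],[0,0,0]],[4.0,[0,0,0],[0,0,0]]])

```text
time: 19.83
eef_pos: [0.5737, -0.1989, 0.0203]
ee_rot: [2.981, 0.99, 0.002]
wrist_force: [0.1, 0.0, 0.9]
finger_gap: 0.439
```

```bash
python3 st.py 57.35 -19.85 -53.2; python3 pic.py a5 old
```

```text
t 19.83 tcp cm [ 57.37 -19.89   2.03] jawyaw -53.2 tilt(zx,zy) 0.08 0.03 F [0.1 0.  0.9] gap cm 4.04
go cm -0.02391397336656098 0.03951801166607183 turn 0.0479065177125122
```

View pics/a5.png

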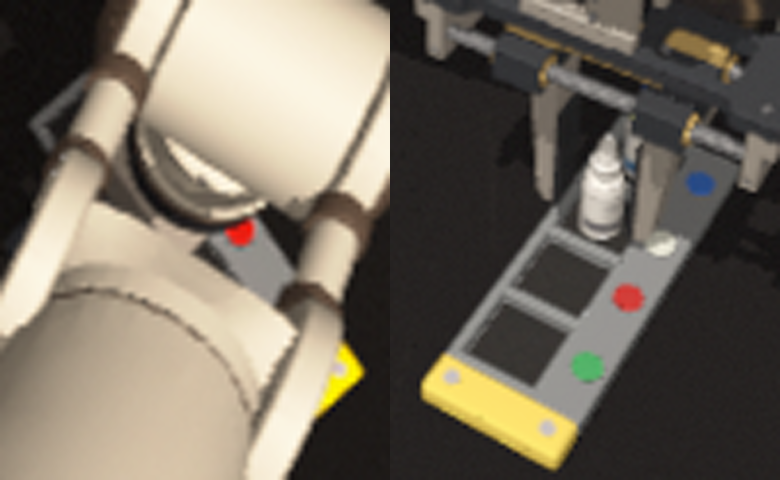

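White (600,200) stands between the fingers. The stepped descent (move, then a settle row) holds position well, so I will use it from here on.

Request:
carry_out(commands=[[4.0,[0,0,-0.48],[0,0,0]],[4.0,[0,0,0],[0,0,0]],[1.5,[0,0,0],[0,0,0]],[1.5,[0,0,0],[0,0,0]],[1.5,[0,0,0],[0,0,0]],[1.5,[0,0,0],[0,0,0]],[1.5,[0,0,0],[0,0,0]],[1.5,[0,0,0],[0,0,0]]])

```text
time: 20.6
eef_pos: [0.5742, -0.1991, 0.016]
ee_rot: [2.98, 0.99, 0.004]
wrist_force: [0.1, 0.5, 0.2]
finger_gap: 0.237
```

```bash
python3 st.py 57.35 -19.85 -53.2
```

```text
t 20.60 tcp cm [ 57.42 -19.91   1.6 ] jawyaw -53.2 tilt(zx,zy) 0.15 -0.01 F [0.1 0.5 0.2] gap cm 2.18
go cm -0.07227694845006738 0.06448538590752406 turn 0.046768782802047326
```

Request:
carry_out(commands=[[1.5,[0,0,1],[0,0,0]],[1.5,[0,0,2],[0,0,0]],[1.5,[0,0,2.5],[0,0,0]],[1.5,[0,0,2.5],[0,0,0]],[1.5,[0,0,2],[0,0,0]],[1.5,[0,0,1],[0,0,0]],[1.5,[-0.4,2,0],[0,0,1]],[1.5,[-0.5,3.45,0],[0,0,1.3]],[1.5,[-0.5,3.45,0],[0,0,1.3]],[1.5,[-0.5,3.45,0],[0,0,1.3]],[1.5,[-0.5,3.45,0],[0,0,1.3]],[1.5,[-0.5,3.45,0],[0,0,1.3]],[1.5,[-0.5,3.45,0],[0,0,1.3]],[1.5,[-0.5,3.45,0],[0,0,1.3]],[1.5,[-0.5,3.45,0],[0,0,1.3]],[1.5,[-0.3,3.45,0],[0,0,1.3]],[1.5,[0,2.5,0],[0,0,0.9]],[1.5,[0,1.2,0],[0,0,0]],[1.5,[0,0,0],[0,0,0]],[1.5,[0,0,0],[0,0,0]]])

```text
time: 22.27
eef_pos: [0.5201, 0.1832, 0.1388]
ee_rot: [2.833, 1.347, 0.012]
wrist_force: [-0.2, 0.7, 0.7]
finger_gap: 0.236
```

```bash
python3 st.py 52.0 18.35 -39
```

```text
t 22.27 tcp cm [52.01 18.32 13.88] jawyaw -39.2 tilt(zx,zy) 0.53 -0.05 F [-0.2  0.7  0.7] gap cm 2.17
go cm -0.009823138467837111 0.027947605672398623 turn 0.15464540723968412
```

Request:
carry_out(commands=[[1.5,[0,0,0],[0,0.5,0.1]],[1.5,[0,0,0],[0,0,0]],[1.5,[0,0,-1.6],[0,0,0]],[1.5,[0,0,0],[0,0,0]],[1.5,[0,0,-1.6],[0,0,0]],[1.5,[0,0,0],[0,0,0]],[1.5,[0,0,-1.6],[0,0,0]],[1.5,[0,0,0],[0,0,0]],[1.5,[0,0,-1.6],[0,0,0]],[1.5,[0,0,0],[0,0,0]],[1.5,[0,0,-1.6],[0,0,0]],[1.5,[0,0,0],[0,0,0]],[1.5,[0,0,-1.0],[0,0,0]],[1.5,[0,0,0],[0,0,0]],[1.5,[0,0,0],[0,0,0]]])

```text
time: 23.52
eef_pos: [0.5292, 0.1745, 0.0598]
ee_rot: [2.838, 1.331, 0.016]
wrist_force: [0.2, -0.1, 0.4]
finger_gap: 0.238
```

```bash
python3 st.py 52.0 18.35 -39
```

```text
t 23.52 tcp cm [52.92 17.45  5.98] jawyaw -39.8 tilt(zx,zy) 0.70 -0.09 F [ 0.2 -0.1  0.4] gap cm 2.19
go cm -0.9154145081020744 0.9001670678810498 turn 0.7631010475963151
```

Request:
carry_out(commands=[[1.5,[-0.9,0.9,0],[0.1,0.7,0.7]],[1.5,[0,0,0],[0,0,0]],[1.5,[0,0,0],[0,0,0]],[1.5,[0,0,-1.4],[0,0,0]],[1.5,[0,0,0],[0,0,0]],[1.5,[0,0,-1.4],[0,0,0]],[1.5,[0,0,0],[0,0,0]],[1.5,[0,0,0],[0,0,0]]])

```text
time: 24.18
eef_pos: [0.5219, 0.1859, 0.0367]
ee_rot: [2.833, 1.355, 0.008]
wrist_force: [0.4, 0.1, -0.1]
finger_gap: 0.233
```

```bash
python3 st.py 52.0 18.35 -39
```

```text
t 24.18 tcp cm [52.19 18.59  3.67] jawyaw -38.9 tilt(zx,zy) 0.30 0.08 F [ 0.4  0.1 -0.1] gap cm 2.14
go cm -0.19117660517900248 -0.23885709790225462 turn -0.11770923239068054
```

Request:
carry_out(commands=[[1.5,[-0.2,-0.2,-0.6],[-0.1,0.3,0]],[1.5,[0,0,0],[0,0,0]],[1.5,[0,0,-0.6],[0,0,0]],[1.5,[0,0,0],[0,0,0]],[1.5,[0,0,-0.5],[0,0,0]],[1.5,[0,0,0],[0,0,0]],[1.5,[0,0,0],[0,0,0]]])

```text
time: 24.77
eef_pos: [0.5214, 0.1838, 0.0209]
ee_rot: [2.833, 1.355, 0.004]
wrist_force: [-0.5, 0.9, -0.9]
finger_gap: 0.233
```

```bash
python3 st.py 52.0 18.35 -39
```

```text
t 24.77 tcp cm [52.14 18.38  2.09] jawyaw -38.9 tilt(zx,zy) 0.17 -0.01 F [-0.5  0.9 -0.9] gap cm 2.15
go cm -0.14251813367335586 -0.031420328557750565 turn -0.11507297948643469
```

Request:
carry_out(commands=[[1.5,[-0.1,0,-0.45],[0,0.1,0]],[1.5,[0,0,0],[0,0,0]],[1.5,[0,0,0],[0,0,0]]])

```text
time: 25.02
eef_pos: [0.5204, 0.1838, 0.016]
ee_rot: [2.834, 1.355, 0.001]
wrist_force: [0.7, -0.0, -0.6]
finger_gap: 0.232
```

```bash
python3 st.py 52.0 18.35 -39
```

```text
t 25.02 tcp cm [52.04 18.38  1.6 ] jawyaw -38.9 tilt(zx,zy) 0.06 -0.00 F [ 0.7 -0.  -0.6] gap cm 2.13
go cm -0.0376629472642378 -0.031295339850089476 turn -0.1137223473680109
```

Request:
carry_out(commands=[[4.0,[0,0,0],[0,0,0]],[4.0,[0,0,0],[0,0,0]],[4.0,[0,0,0],[0,0,0]],[4.0,[0,0,1],[0,0,0]],[4.0,[0,0,2],[0,0,0]],[4.0,[0,0,2.5],[0,0,0]],[4.0,[0,0,2.5],[0,0,0]],[4.0,[0,0,1],[0,0,0]],[4.0,[0,0,0],[0,0,0]]])

```text
time: 25.77
eef_pos: [0.5191, 0.1837, 0.1119]
ee_rot: [2.834, 1.355, -0.0]
wrist_force: [0.1, -0.0, 0.2]
finger_gap: 0.433
```

Request:
carry_out(commands=[[4.0,[0.5,-2,0],[0,0,-1]],[4.0,[1.0,-3.2,0.15],[-0.05,-0.12,-1.3]],[4.0,[1.0,-3.3,0.15],[-0.05,-0.12,-1.3]],[4.0,[1.0,-3.3,0.15],[-0.05,-0.12,-1.3]],[4.0,[1.0,-3.3,0.15],[-0.05,-0.12,-1.3]],[4.0,[1.0,-3.3,0.15],[-0.05,-0.12,-1.3]],[4.0,[1.0,-3.3,0.15],[-0.05,-0.12,-1.3]],[4.0,[1.0,-3.3,0.15],[-0.05,-0.12,-1.3]],[4.0,[1.0,-3.3,0.15],[-0.05,-0.12,-1.3]],[4.0,[0.8,-2.8,0.15],[-0.05,-0.12,-1.3]],[4.0,[0.5,-1.8,0.1],[-0.05,-0.1,-1]],[4.0,[0,-0.8,0],[0,0,0]],[4.0,[0,0,0],[0,0,0]],[4.0,[0,0,0],[0,0,0]],[4.0,[0,0,0],[0,0,0]]])

```text
time: 27.02
eef_pos: [0.6118, -0.166, 0.1136]
ee_rot: [2.973, 0.995, 0.009]
wrist_force: [0.1, -0.0, -0.2]
finger_gap: 0.434
```

```bash
python3 st.py 61.3 -17.05 -53.2; python3 pic.py a6 new
```

```text
t 27.02 tcp cm [ 61.18 -16.6   11.36] jawyaw -53.0 tilt(zx,zy) 0.43 -0.25 F [ 0.1 -0.  -0.2] gap cm 4.00
go cm 0.12438290835851262 -0.44724294955510047 turn -0.21000659157100188
```

View pics/a6.png

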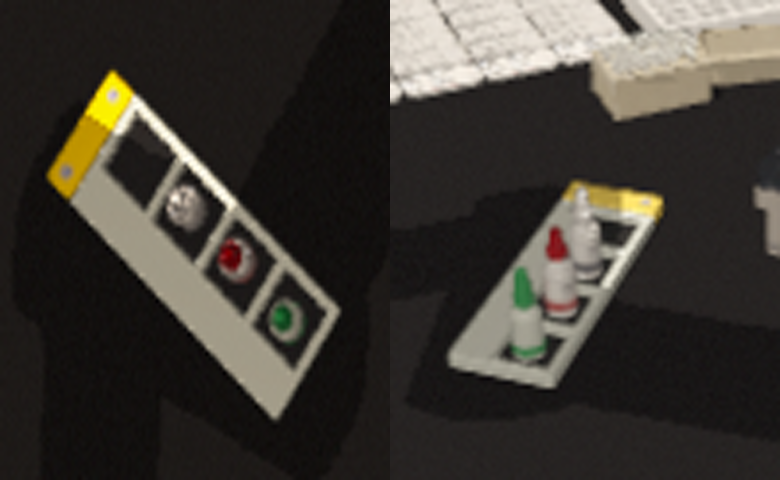

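Green (285,318), red (235,258) and white (187,205) stand centred in their pockets. The pocket at the yellow end (142,160) is free for blue.

Request:
carry_out(commands=[[4.0,[0.1,-0.4,0],[0.25,0.4,-0.2]],[4.0,[0,0,0],[0,0,0]],[4.0,[0,0,-1.6],[0,0,0]],[4.0,[0,0,0],[0,0,0]],[4.0,[0,0,-1.6],[0,0,0]],[4.0,[0,0,0],[0,0,0]],[4.0,[0,0,-1.6],[0,0,0]],[4.0,[0,0,0],[0,0,0]],[4.0,[0,0,-1],[0,0,0]],[4.0,[0,0,0],[0,0,0]],[4.0,[0,0,0],[0,0,0]]])

```text
time: 28.03
eef_pos: [0.6165, -0.1661, 0.0613]
ee_rot: [2.974, 1.002, 0.009]
wrist_force: [0.2, -0.0, 0.2]
finger_gap: 0.435
```

```bash
python3 st.py 61.3 -17.05 -53.2
```

```text
t 28.03 tcp cm [ 61.65 -16.61   6.13] jawyaw -52.8 tilt(zx,zy) 0.36 -0.11 F [ 0.2 -0.   0.2] gap cm 4.00
go cm -0.34938922112591797 -0.43988600426488134 turn -0.44288783305394475
```

Request:
carry_out(commands=[[4.0,[-0.35,-0.4,0],[0.1,0.4,-0.4]],[4.0,[0,0,0],[0,0,0]],[4.0,[0,0,0],[0,0,0]],[4.0,[0,0,-1],[0,0,0]],[4.0,[0,0,0],[0,0,0]],[4.0,[0,0,-1],[0,0,0]],[4.0,[0,0,0],[0,0,0]],[4.0,[0,0,0],[0,0,0]]])

```text
time: 28.7
eef_pos: [0.6141, -0.1715, 0.042]
ee_rot: [2.979, 0.99, 0.002]
wrist_force: [1.0, -0.5, 0.4]
finger_gap: 0.436
```

```bash
python3 st.py 61.3 -17.05 -53.2
```

```text
t 28.70 tcp cm [ 61.41 -17.15   4.2 ] jawyaw -53.2 tilt(zx,zy) 0.13 -0.10 F [ 1.  -0.5  0.4] gap cm 4.02
go cm -0.10594003582315992 0.09913129465669712 turn 0.01807949544083698
```

Request:
carry_out(commands=[[4.0,[-0.1,0.1,-0.7],[0.1,0.1,0]],[4.0,[0,0,0],[0,0,0]],[4.0,[0,0,-0.7],[0,0,0]],[4.0,[0,0,0],[0,0,0]],[4.0,[0,0,-0.7],[0,0,0]],[4.0,[0,0,0],[0,0,0]],[4.0,[0,0,0],[0,0,0]]])

```text
time: 29.28
eef_pos: [0.6124, -0.1699, 0.0179]
ee_rot: [-2.98, -0.991, 0.001]
wrist_force: [0.2, -0.5, 1.0]
finger_gap: 0.435
```

```bash
python3 st.py 61.3 -17.05 -53.2
```

```text
t 29.28 tcp cm [ 61.24 -16.99   1.79] jawyaw -53.2 tilt(zx,zy) -0.07 0.05 F [ 0.2 -0.5  1. ] gap cm 4.00
go cm 0.059721528093788834 -0.05977246449857887 turn 0.0011639823261688775
```

Request:
carry_out(commands=[[4.0,[0.05,-0.05,-0.2],[0,0,0]],[4.0,[0,0,0],[0,0,0]],[1.5,[0,0,0],[0,0,0]],[1.5,[0,0,0],[0,0,0]],[1.5,[0,0,0],[0,0,0]],[1.5,[0,0,0],[0,0,0]],[1.5,[0,0,0],[0,0,0]],[1.5,[0,0,0],[0,0,0]]])

```text
time: 29.95
eef_pos: [0.6135, -0.1707, 0.0164]
ee_rot: [-2.981, -0.991, -0.0]
wrist_force: [-0.7, 0.2, -0.3]
finger_gap: 0.237
```

Request:
carry_out(commands=[[1.5,[0,0,1],[0,0,0]],[1.5,[0,0,2],[0,0,0]],[1.5,[0,0,2.5],[0,0,0]],[1.5,[0,0,2.5],[0,0,0]],[1.5,[0,0,2],[0,0,0]],[1.5,[0,0,1],[0,0,0]],[1.5,[-0.4,2,0],[0,0,1]],[1.5,[-0.6,3.5,0],[0,0,1.3]],[1.5,[-0.6,3.5,0],[0,0,1.3]],[1.5,[-0.6,3.5,0],[0,0,1.3]],[1.5,[-0.6,3.5,0],[0,0,1.3]],[1.5,[-0.6,3.5,0],[0,0,1.3]],[1.5,[-0.6,3.5,0],[0,0,1.3]],[1.5,[-0.6,3.5,0],[0,0,1.3]],[1.5,[-0.6,3.5,0],[0,0,1.3]],[1.5,[-0.4,3.5,0],[0,0,1.3]],[1.5,[0,2.7,0],[0,0,0.9]],[1.5,[0,1.2,0],[0,0,0]],[1.5,[0,0,0],[0,0,0]],[1.5,[0,0,0],[0,0,0]]])

```text
time: 31.62
eef_pos: [0.5497, 0.2183, 0.139]
ee_rot: [2.834, 1.348, 0.008]
wrist_force: [0.5, -0.4, 0.2]
finger_gap: 0.238
```

```bash
python3 st.py 54.9 21.95 -39
```

```text
t 31.62 tcp cm [54.97 21.83 13.9 ] jawyaw -39.1 tilt(zx,zy) 0.33 -0.03 F [ 0.5 -0.4  0.2] gap cm 2.19
go cm -0.0684464740826698 0.11820445158332049 turn 0.1172110316294308
```

Request:
carry_out(commands=[[1.5,[0,0,0],[0,0.3,0]],[1.5,[0,0,0],[0,0,0]],[1.5,[0,0,0],[0,0,0]],[1.5,[0,0,-1.6],[0,0,0]],[1.5,[0,0,0],[0,0,0]],[1.5,[0,0,-1.6],[0,0,0]],[1.5,[0,0,0],[0,0,0]],[1.5,[0,0,-1.6],[0,0,0]],[1.5,[0,0,0],[0,0,0]],[1.5,[0,0,-1.6],[0,0,0]],[1.5,[0,0,0],[0,0,0]],[1.5,[0,0,-1.6],[0,0,0]],[1.5,[0,0,0],[0,0,0]],[1.5,[0,0,0],[0,0,0]]])

```text
time: 32.78
eef_pos: [0.557, 0.2098, 0.0684]
ee_rot: [2.841, 1.33, 0.013]
wrist_force: [0.5, 0.5, 0.3]
finger_gap: 0.234
```

```bash
python3 st.py 54.9 21.95 -39
```

```text
t 32.78 tcp cm [55.7  20.98  6.84] jawyaw -39.8 tilt(zx,zy) 0.55 -0.05 F [0.5 0.5 0.3] gap cm 2.15
go cm -0.8036023896522053 0.9684354426344832 turn 0.8151827429529774
```

Request:
carry_out(commands=[[1.5,[-0.8,0.9,0],[0,0.5,0.7]],[1.5,[0,0,0],[0,0,0]],[1.5,[0,0,0],[0,0,0]],[1.5,[0,0,-1.4],[0,0,0]],[1.5,[0,0,0],[0,0,0]],[1.5,[0,0,-1.4],[0,0,0]],[1.5,[0,0,0],[0,0,0]],[1.5,[0,0,0],[0,0,0]]])

```text
time: 33.45
eef_pos: [0.5513, 0.2208, 0.0448]
ee_rot: [2.833, 1.352, 0.011]
wrist_force: [-0.1, -0.7, -0.5]
finger_gap: 0.23
```

```bash
python3 st.py 54.9 21.95 -39
```

```text
t 33.45 tcp cm [55.13 22.08  4.48] jawyaw -39.0 tilt(zx,zy) 0.43 0.04 F [-0.1 -0.7 -0.5] gap cm 2.12
go cm -0.22695320868136548 -0.1324220095347144 turn -0.01030891431568648
```

Request:
carry_out(commands=[[1.5,[-0.25,-0.1,-0.7],[-0.1,0.4,0]],[1.5,[0,0,0],[0,0,0]],[1.5,[0,0,-0.7],[0,0,0]],[1.5,[0,0,0],[0,0,0]],[1.5,[0,0,-0.7],[0,0,0]],[1.5,[0,0,0],[0,0,0]],[1.5,[0,0,0],[0,0,0]]])

```text
time: 34.03
eef_pos: [0.5491, 0.2196, 0.0228]
ee_rot: [2.834, 1.352, 0.0]
wrist_force: [0.7, -0.6, -0.1]
finger_gap: 0.23
```

```bash
python3 st.py 54.9 21.95 -39
```

```text
t 34.03 tcp cm [54.91 21.96  2.28] jawyaw -39.0 tilt(zx,zy) 0.04 -0.07 F [ 0.7 -0.6 -0.1] gap cm 2.12
go cm -0.012729921262518928 -0.006905182696016254 turn 0.008021747204708163
```

Request:
carry_out(commands=[[1.5,[0,0,-0.5],[0,0,0]],[1.5,[0,0,0],[0,0,0]],[1.5,[0,0,-0.1],[0,0,0]],[1.5,[0,0,0],[0,0,0]]])

```text
time: 34.37
eef_pos: [0.5492, 0.2196, 0.0163]
ee_rot: [2.834, 1.352, 0.0]
wrist_force: [-0.3, -0.2, -0.3]
finger_gap: 0.234
```

```bash
python3 st.py 54.9 21.95 -39
```

```text
t 34.37 tcp cm [54.92 21.96  1.63] jawyaw -39.0 tilt(zx,zy) 0.05 -0.07 F [-0.3 -0.2 -0.3] gap cm 2.16
go cm -0.020573445260801293 -0.013322242625612546 turn 0.0014581101948394348
```

Same height as at the grasp. Release, rise and move clear (towards -y, as on the earlier trips).

Request:
carry_out(commands=[[4.0,[0,0,0],[0,0,0]],[4.0,[0,0,0],[0,0,0]],[4.0,[0,0,0],[0,0,0]],[4.0,[0,0,1],[0,0,0]],[4.0,[0,0,2],[0,0,0]],[4.0,[0,0,2.5],[0,0,0]],[4.0,[0,0,2.5],[0,0,0]],[4.0,[0,0,2.5],[0,0,0]],[4.0,[0,0,2.5],[0,0,0]],[4.0,[0,-3,0.2],[0,0,0]],[4.0,[0,-3,0.2],[0,0,0]],[4.0,[0,-3,0.2],[0,0,0]],[4.0,[0,-3,0.2],[0,0,0]],[4.0,[0,-3,0.2],[0,0,0]],[4.0,[0,-3,0.2],[0,0,0]],[4.0,[0,-3,0.2],[0,0,0]],[4.0,[0,-3,0.2],[0,0,0]],[4.0,[0,-3,0.2],[0,0,0]],[4.0,[0,-2,0],[0,0,0]],[4.0,[0,0,0],[0,0,0]]])

```text
time: 36.03
eef_pos: [0.5492, -0.0823, 0.1903]
ee_rot: [2.819, 1.355, 0.027]
wrist_force: [-0.3, -0.5, 0.0]
finger_gap: 0.435
```

```bash
python3 st.py; python3 pic.py a7 new
```

```text
t 36.03 tcp cm [54.92 -8.23 19.03] jawyaw -38.7 tilt(zx,zy) 1.21 -0.26 F [-0.3 -0.5  0. ] gap cm 4.01
```

View pics/a7.png

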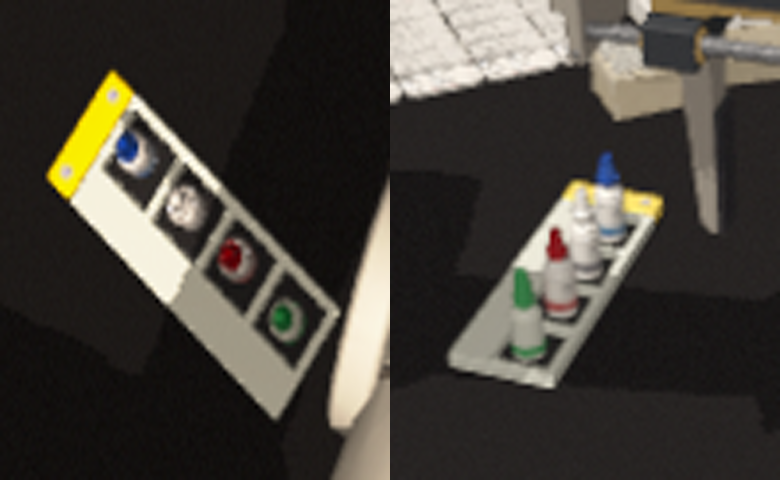

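All four stand upright in their pockets: blue (138,155) at the yellow end, then white, red and green (285,318) at the far end. Letting the arm come to rest, then handing in.

Request:
carry_out(commands=[[4.0,[0,0,0],[0,0,0]],[4.0,[0,0,0],[0,0,0]],[4.0,[0,0,0],[0,0,0]]])

```text
time: 36.38
eef_pos: [0.5492, -0.0756, 0.1905]
ee_rot: [2.818, 1.364, 0.029]
wrist_force: [-0.0, 1.0, -0.1]
finger_gap: 0.435
```

```bash
python3 st.py; python3 -c "
from plant import robot
print(robot.finish_job())"
```

```text
t 36.38 tcp cm [54.92 -7.56 19.05] jawyaw -38.4 tilt(zx,zy) 1.21 -0.08 F [-0.   1.  -0.1] gap cm 4.00
the job is handed in; nothing more can be done
None
```

All four bottles are in the white rack in reverse order. From its yellow end they stand blue, white, red, green; in the grey rack the order was green, red, white, blue. I handed the job in at about 36 s of the 104 s allowed.

- **Final check:** the last top and side pictures show every bottle upright in its own pocket. The gripper was open and well clear of them, at about 19 cm height. Each bottle was released within about 1.5 mm of its grasp height, so each rests on the pocket floor.
- **Forces:** wrist force stayed under 2 N at every reading I took.
- **Disagreements:** the two cameras differed by 2–4 mm on the measured points. The arm drifted up to about 1 cm during moves; I corrected this before each grasp and placing. After placing green I moved the later targets about 2 mm towards the pocket centres.
- **Not checked:** I took no last picture of the pink look-alikes or the rest of the table. Planned paths kept clear of them.

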